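Find the bathroom jar lid that rocks and press it home

TASK

One of the four identical bamboo lids on the amber jars is not pushed home. Press down with a fingertip on the raised edge of the lids until you find the one that rocks under your finger, then press that lid down at its middle until it sits fully home on its jar. Only press, do not pull or lift anything; leave the jars standing where they are on the tray and do not disturb the other things on the counter.

Things in the scene. Friction and masses are not known exactly. Their poses are not given: they have to be found in the camera images.
- tray: Fixed gold-tone aluminium tray, 140 x 440 mm, floor 3 mm thick, rim 14 mm high, on the black counter. Origin: centre of its underside; x across, y along its length; z up. The four jars stand in a row along its y, about 104 mm apart, centres up to 20 mm off the middle line.
- jar_a: One of four identical round amber glass jars, loose on the tray floor: 76 mm across, 88 mm high to the glass rim, 0.25 to 0.5 kg. Origin: centre of its underside; z up its axis. It carries lid_a: a round bamboo lid, 80 mm across, 12 mm thick, its top recessed 4 mm inside a lip 7 mm wide, a brown silicone ring below. Which jar stands where changes.
- lid_a: Lid of jar_a. Origin: centre of its underside; z square to it. Home: origin 88 mm over the jar's, lip top 100 mm, wood on glass, solid under a press. One lid of the four is not home: level, but 3 to 4 mm high on its ring. A light press on its lip tips it (2 N, 0.1 rad), springing level when let go; 15 N or more at its middle slides it down to stay where left.
- jar_b: One of four identical round amber glass jars, loose on the tray floor: 76 mm across, 88 mm high to the glass rim, 0.25 to 0.5 kg. Origin: centre of its underside; z up its axis. It carries lid_b: a round bamboo lid, 80 mm across, 12 mm thick, its top recessed 4 mm inside a lip 7 mm wide, a brown silicone ring below. Which jar stands where changes.
- lid_b: Lid of jar_b. Origin: centre of its underside; z square to it. Home: origin 88 mm over the jar's, lip top 100 mm, wood on glass, solid under a press. One lid of the four is not home: level, but 3 to 4 mm high on its ring. A light press on its lip tips it (2 N, 0.1 rad), springing level when let go; 15 N or more at its middle slides it down to stay where left.
- jar_c: One of four identical round amber glass jars, loose on the tray floor: 76 mm across, 88 mm high to the glass rim, 0.25 to 0.5 kg. Origin: centre of its underside; z up its axis. It carries lid_c: a round bamboo lid, 80 mm across, 12 mm thick, its top recessed 4 mm inside a lip 7 mm wide, a brown silicone ring below. Which jar stands where changes.
- lid_c: Lid of jar_c. Origin: centre of its underside; z square to it. Home: origin 88 mm over the jar's, lip top 100 mm, wood on glass, solid under a press. One lid of the four is not home: level, but 3 to 4 mm high on its ring. A light press on its lip tips it (2 N, 0.1 rad), springing level when let go; 15 N or more at its middle slides it down to stay where left.
- jar_d: One of four identical round amber glass jars, loose on the tray floor: 76 mm across, 88 mm high to the glass rim, 0.25 to 0.5 kg. Origin: centre of its underside; z up its axis. It carries lid_d: a round bamboo lid, 80 mm across, 12 mm thick, its top recessed 4 mm inside a lip 7 mm wide, a brown silicone ring below. Which jar stands where changes.
- lid_d: Lid of jar_d. Origin: centre of its underside; z square to it. Home: origin 88 mm over the jar's, lip top 100 mm, wood on glass, solid under a press. One lid of the four is not home: level, but 3 to 4 mm high on its ring. A light press on its lip tips it (2 N, 0.1 rad), springing level when let go; 15 N or more at its middle slides it down to stay where left.
- toothbrush_case: Bystander: white plastic travel toothbrush case, 32 x 205 x 22 mm, lying loose on the counter along its y on the robot's side of the tray. Origin: centre of its underside.
- comb: Bystander: wooden hair comb, 42 x 180 x 6 mm, lying loose along its y on the far side of the tray. Origin: on its underside, near the centre.
- deodorant_jar: Bystander: small glass deodorant jar with a white flip-top lid (shut), 53 mm across, 64 mm high, standing loose beyond the tray's +y end. Origin: centre of its underside.
- tweezer_set: Bystander: three steel tweezers in a shallow dark steel case, 62 x 115 x 10 mm, loose beyond the tray's -y end. Origin: centre of its underside.
There are look-alikes about, which are no part of the job. Leave any green look-alike of the jar_b alone. What is shaped like the jar_d but green is not meant.

How it is judged:
On the way, in this order (a step that is already met when the one before it is completed fails the run):
1. The unseated lid has been pressed at its edge so that it rocked: it tipped by more than 0.04 rad on its jar, under a finger (((angle between the z axis of lid_a and the z axis of jar_a, either way round above 0.04 rad and contact force between the fingers and lid_a above 0.3 N) or (angle between the z axis of lid_b and the z axis of jar_b, either way round above 0.04 rad and contact force between the fingers and lid_b above 0.3 N) or (angle between the z axis of lid_c and the z axis of jar_c, either way round above 0.04 rad and contact force between the fingers and lid_c above 0.3 N) or (angle between the z axis of lid_d and the z axis of jar_d, either way round above 0.04 rad and contact force between the fingers and lid_d above 0.3 N))), for 0.1 s.
2. Every lid is home: within 1.5 mm of lying on its glass rim, and level on its jar within 0.035 rad (z of lid_a in the frame of jar_a below 0.0895 m and angle between the z axis of lid_a and the z axis of jar_a, either way round below 0.035 rad and z of lid_b in the frame of jar_b below 0.0895 m and angle between the z axis of lid_b and the z axis of jar_b, either way round below 0.035 rad and z of lid_c in the frame of jar_c below 0.0895 m and angle between the z axis of lid_c and the z axis of jar_c, either way round below 0.035 rad and z of lid_d in the frame of jar_d below 0.0895 m and angle between the z axis of lid_d and the z axis of jar_d, either way round below 0.035 rad), for 0.2 s.
At the end, for the whole second after the job is handed in: All four lids are home (underside within 1.5 mm of the glass rim, level on the jar within 0.035 rad); every jar stands upright (within 0.1 rad) and still within 30 mm of where it was; the toothbrush case, comb, deodorant jar and tweezer set are within 30 mm of where they were (all of step 2 and angle between each of jar_a, jar_b, jar_c, jar_d's own z axis and vertical below 0.1 rad and distance of each of jar_a, jar_b, jar_c, jar_d, toothbrush_case, comb, deodorant_jar, tweezer_set from where it was at the start of the episode below 0.03 m and linear speed of each of jar_a, jar_b, jar_c, jar_d below 0.02 m/s); the robot touches nothing.
It fails at once if A lid is pulled up: more than 8 mm above its home position on the jar (z of lid_a in the frame of jar_a above 0.096 m or z of lid_b in the frame of jar_b above 0.096 m or z of lid_c in the frame of jar_c above 0.096 m or z of lid_d in the frame of jar_d above 0.096 m).
It fails at once if A jar is lifted (15 mm off the tray floor), tipped by more than 0.25 rad, or shoved more than 30 mm (height (world z) of any of jar_a, jar_b, jar_c, jar_d above 0.018 m or angle between any of jar_a, jar_b, jar_c, jar_d's own z axis and vertical above 0.25 rad or distance of any of jar_a, jar_b, jar_c, jar_d from where it was at the start of the episode above 0.03 m).
It fails at once if A bystander (toothbrush case, comb, deodorant jar, tweezer set) is moved or lifted by more than 30 mm (distance of any of toothbrush_case, comb, deodorant_jar, tweezer_set from where it was at the start of the episode above 0.03 m).
It also fails if it takes over 51 s, if anything falls off the work surface, if the arm or the gripper's body presses on something with over 40 N, if the wrist force passes 120 N, or if a joint passes its speed limit or range.

ROBOT

A 6-joint arm with a two-finger parallel gripper is mounted at the origin on the work surface. World frame = base frame: x ahead of the robot, y to its left, z up, the work surface at z = 0. Lengths are in m, angles in rad, forces in N, time in s.
With the tool pointing down it reaches from about 0.375 to 0.9 m from the base axis. Payload 3.1 kg.
Tool frame: the origin (TCP) lies midway between the tips of the shut fingers; the grasp point (between the pads) lies 19 mm behind it; z points along the fingers, y is the line along which they close (so a half turn about z gives the same grasp; the last joint's range is limited). The gripper opens to 85 mm and grips with 20 to 120 N. Pads are 22 mm wide; open, the fingers measure 114 mm over their backs; the gripper's body (76 mm by 85 mm) begins 54 mm behind the grasp point. The pads swing forward as they close: fully open they stand 13 mm farther back than shut.
Start: joints at [1.008, 0.527, 1.433, -0, 1.181, -0.178], TCP at [0.234, 0.58, 0.211] pointing down, gripper open.
Joint ranges: [-3.08, 3.08], [-0.75, 2.2], [0.22, 2.44], [-1.43, 4.57], [0, 2.65], [-2.85, 2.85]. Speed limits (rad/s): [2.79, 2.79, 3.14, 3.14, 3.14, 3.14].

INTERFACE

Orientations are given as a unit quaternion [x, y, z, w].
In Python, from station import manip gives the robot as it stands. The module is installed in compiled form; this text tells all that it offers.
- The arm moves only by the tool apply_moves, never from a script. Its arguments are lists of equal length, an entry for each row: "claw": the gripper's target within -1 to 1 (fully open at 1, half-way at 0, shut at -1); "travel": the shift along the tool's x, y, z scaled (see below), a list of three; "turn": the turn, a rotation vector about the tool's x, y, z scaled (see below), a list of three. In form: {"claw": [claw, ...], "travel": [[dx, dy, dz], ...], "turn": [[rx, ry, rz], ...]}. A call has 1 to 5 rows; each row is the pose to reach, as a shift and turn from the pose commanded when the call began, along the tool's axes at that moment, turning the shorter way round; what a row does not reach only later rows make up. The controller multiplies each number of a shift by 800 mm and each number of a turn by 180 degrees. A row lasts 1/12 s, in which the tool goes at most 41.7 mm and 7.16 degrees, less where a joint would pass 70% of its speed; a pose out of reach is approached as far as the arm can. A call with a number of a shift or a turn outside -1 to 1 is refused whole. A call with a gripper value outside its range is refused whole. The fingers move at their own pace and stop on an object; "newtons" is the grip in N (left out, the last holds). Time passes only in rows, so rows that repeat a pose let the fingers close. It gives the time, the measured TCP pose, the force, the opening and the grip force at its end, in the units of the state.
- manip.sense(): the state, without advancing time (a new reading comes with each control period).
- manip.snapshot(name): name is "scene" or "top" or "wrist"; returns a dict with "pixels" (480x640x3 uint8, red, green, blue), "depth" (480x640 float32, m along the optical axis (not along the pixel's ray), 0 where there is no reading), "intrinsics" (3x3 intrinsics, pixels), "R" (3x3) and "t" (3): a world point X has camera coordinates R X + t. Camera axes: x right, y down, z forward; pixel columns grow to the right and rows downward; lengths in m; the calibration is good to about 2 mm. The wrist camera is an equidistant fisheye: a pixel r from the principal point sees the ray r / f radians off the axis. A picture is of the moment at which its call begins.
- manip.sign_off(): hands the job in; it is judged then, once.
The state is a dict: "t": time; "q": joint angles; "qd": joint speeds; "tau": joint torques, N m; "tcp_pos": TCP position; "tool_rot": TCP orientation; "force": force on the tool from outside, world axes, zero at the start; "ft_torque": the same for the moment, N m; "finger_gap": opening from 0.0 (shut) to 1.0 (fully open); "gripper_force": force on a finger pad.
Only numpy, scipy, OpenCV 4.12 (cv2) and the standard library are available. Lean on these libraries where they do the work, as an engineer would, in place of code of your own. Each camera call takes 0.05 s, during which the arm holds its last target. There are 200 camera calls.

## Working session

There is one attempt and no reset: what is moved stays moved. The work goes in short steps, Python scripts to look and compute and a tool call to move; the robot and the scene stay as the last step left them, time stands still between calls to the robot, and variables do not carry over. Pictures are saved under pics/ and viewed, at most 10 in all, crops included, and the job is handed in when it is done.

Besides the shell and the picture viewer there is one more tool, called after "Request:" in YAML: its name, and indented under it one key for each argument. apply_moves: Moves the arm, as the interface text tells. Shifts and turns lie within -1 to 1; 1 stands for 800 mm of shift or 180 degrees of turn. Its arguments: {"type":"object","properties":{"claw":{"type":"array","items":{"type":"number"}},"travel":{"type":"array","items":{"type":"array","items":{"type":"number"}}},"turn":{"type":"array","items":{"type":"array","items":{"type":"number"}}},"newtons":{"type":"number"}},"required":["claw","travel","turn"]}

```bash
mkdir -p pics
python3 - <<'E'
from station import manip
import cv2,numpy as np
s=manip.sense();print(s['t'],s['tcp_pos'],s['tool_rot'],s['force'],s['finger_gap'])
for n in('top','scene'):
    d=manip.snapshot(n);cv2.imwrite(f'pics/{n}.png',d['pixels'][:,:,::-1]);np.savez(n,**d);print(n,d['intrinsics'],d['R'],d['t'])
a=np.hstack([cv2.imread('pics/top.png'),cv2.imread('pics/scene.png')]);cv2.imwrite('pics/both.png',cv2.resize(a,(800,300)))
E
```

```text
0.0 [0.23356337 0.57889141 0.2095317 ] [ 1.90701861e-01  9.81647402e-01 -1.01280590e-03 -3.90594126e-04] [ 0.88452691 -0.05358479  0.2310383 ] 1.0006630993122807
top [[473.55970214   0.         318.71260671]
 [  0.         473.55970214 234.37909233]
 [  0.           0.           1.        ]] [[ 0.01893661 -0.99963011 -0.01952036]
 [-0.98912252 -0.01588197 -0.14623404]
 [ 0.14586993  0.02207721 -0.98905741]] [0.01351984 0.54677276 0.95076075]
scene [[433.72526805   0.         317.32220218]
 [  0.         433.72526805 238.16432474]
 [  0.           0.           1.        ]] [[-0.41629074  0.90903951  0.01868666]
 [ 0.66092836  0.31665532 -0.68036983]
 [-0.62440029 -0.27088112 -0.73263067]] [ 0.19678972 -0.28373344  1.20778943]
```

View pics/top.png

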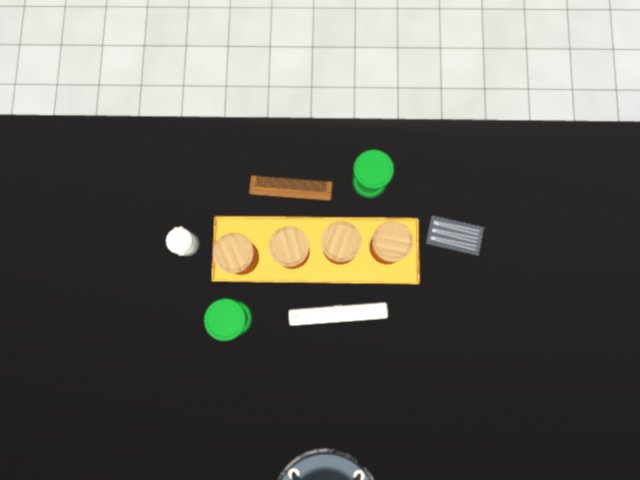

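View pics/scene.png

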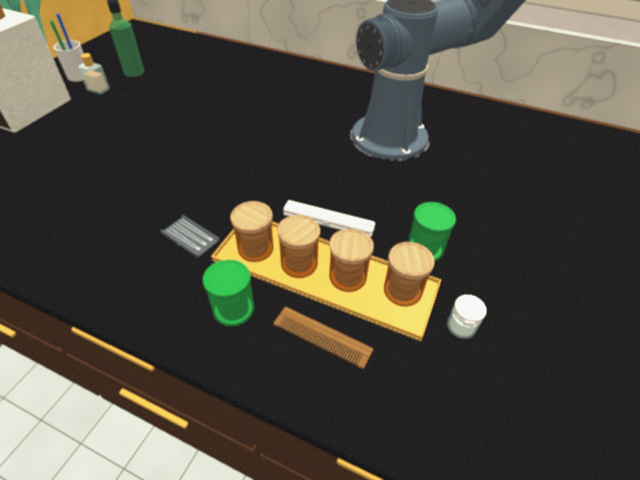

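The top view shows four bamboo lids on the tray at about (234,253), (290,247), (341,242) and (392,242). The green look-alikes at (373,170) and (228,320) are to be left alone. The jars I want are the four wooden-lidded amber ones on the tray.

```bash
cat > h.py <<'E'
import numpy as np,cv2
def ray(d,u,v,z):
    K,R,t=d['intrinsics'],d['R'],d['t'];c=-R.T@t;r=R.T@np.linalg.solve(K,[u,v,1]);return c+r*(z-c[2])/r[2]
def pts(d):
    K,R,t=d['intrinsics'],d['R'],d['t'];v,u=np.mgrid[:480,:640];Z=d['depth'].astype(float)
    P=np.stack([(u-K[0,2])/K[0,0]*Z,(v-K[1,2])/K[1,1]*Z,Z],-1);return (P-t)@R
E
python3 - <<'E'
from h import *
for n in('top','scene'):
    d=np.load(n+'.npz');P=pts(d);hsv=cv2.cvtColor(d['pixels'],cv2.COLOR_RGB2HSV)
    print(n, 'counter z',[np.round(P[v,u],4) for u,v in [(100,400),(500,400),(338,315)]])
    m=((P[...,2]>.09)&(P[...,2]<.13)&(d['depth']>0)&(hsv[...,0]<30)&(hsv[...,1]>50)).astype(np.uint8)
    k,l,st,c=cv2.connectedComponentsWithStats(m)
    for i in range(1,k):
        if st[i,4]<200: continue
        Q=P[l==i];cn=max(cv2.findContours((l==i).astype(np.uint8),0,1)[0],key=len);e=cv2.fitEllipse(cn)
        ctr=ray(d,*e[0],.103)
        r=np.hypot(*(Q[:,:2]-ctr[:2]).T)
        print(st[i,4],np.round(e[0],1),np.round(e[1],1),'xy',ctr.round(4),'rec z',np.median(Q[r<.028,2]).round(4),'lip z',np.median(Q[(r>.034)&(r<.039),2]).round(4))
    m=(P[...,2]>.03)&(P[...,2]<.3)&(hsv[...,1]>150)&(hsv[...,0]>45)&(hsv[...,0]<80)
    k,l,st,c=cv2.connectedComponentsWithStats(m.astype(np.uint8))
    for i in range(1,k):
        if st[i,4]>300: Q=P[l==i];print('green',np.median(Q,0).round(3),Q[:,2].max().round(3))
E
```

```text
top counter z [array([ 0.1948,  0.4754, -0.0019]), array([ 0.2138, -0.356 , -0.0016]), array([ 0.3805, -0.0198,  0.0213])]
1307 [340.5 241.2] [39.9 40.1] xy [ 0.5244 -0.0211  0.103 ] rec z 0.1024 lip z 0.1065
1320 [391.9 241.1] [39.9 40.4] xy [ 0.5262 -0.1212  0.103 ] rec z 0.0991 lip z 0.103
1298 [288.3 246.3] [39.8 39.9] xy [0.5127 0.0807 0.103 ] rec z 0.0992 lip z 0.103
1312 [232.7 252.7] [39.8 40.3] xy [0.4983 0.1891 0.103 ] rec z 0.0994 lip z 0.1029
green [ 0.667 -0.083  0.097] 0.105
green [0.37  0.198 0.097] 0.106
scene counter z [array([ 0.7785, -0.6429, -0.7543]), array([0.6353, 0.3997, 0.0011]), array([ 0.5975,  0.0995, -0.0007])]
1073 [251.3 217.5] [31.4 41.5] xy [ 0.5305 -0.115   0.103 ] rec z 0.0984 lip z 0.0994
1179 [298.3 232. ] [33.9 42.4] xy [ 0.526  -0.0167  0.103 ] rec z 0.1017 lip z 0.1034
1243 [351.  246.5] [35.2 43.2] xy [0.5173 0.0855 0.103 ] rec z 0.0986 lip z 0.1001
1344 [410.9 260.8] [36.1 45.5] xy [0.503  0.1935 0.103 ] rec z 0.0986 lip z 0.1004
green [0.387 0.206 0.095] 0.102
green [ 0.682 -0.072  0.095] 0.102
```

Request:
apply_moves:
  claw: [-1, -1, -1, -1, -1]
  newtons: 40
  travel:
    - [-0.03, -0.03, 0]
    - [-0.065, -0.065, 0]
    - [-0.1, -0.1, 0]
    - [-0.135, -0.135, 0]
    - [-0.17, -0.17, 0]
  turn:
    - [0, 0, 0]
    - [0, 0, 0]
    - [0, 0, 0]
    - [0, 0, 0]
    - [0, 0, 0]

```text
t: 0.52
tcp_pos: [0.3091, 0.4007, 0.2101]
tool_rot: [0.19, 0.982, -0.0, -0.0]
force: [0.8, 0.3, -0.3]
finger_gap: 0.299
gripper_force: 0.0
```

Request:
apply_moves:
  claw: [-1, -1, -1, -1, -1]
  travel:
    - [-0.035, -0.035, 0]
    - [-0.07, -0.07, 0]
    - [-0.105, -0.105, 0]
    - [-0.14, -0.14, 0]
    - [-0.17, -0.17, 0]
  turn:
    - [0, 0, 0]
    - [0, 0, 0]
    - [0, 0, 0]
    - [0, 0, 0]
    - [0, 0, 0]

```text
t: 0.93
tcp_pos: [0.3846, 0.2232, 0.2104]
tool_rot: [0.191, 0.982, -0.0, -0.0]
force: [1.6, -1.2, 0.1]
finger_gap: 0.004
gripper_force: 0.0
```

Request:
apply_moves:
  claw: [-1, -1, -1, -1, -1]
  travel:
    - [-0.035, -0.035, 0]
    - [-0.07, -0.07, 0]
    - [-0.105, -0.105, 0]
    - [-0.14, -0.14, 0]
    - [-0.17, -0.17, 0]
  turn:
    - [0, 0, 0]
    - [0, 0, 0]
    - [0, 0, 0]
    - [0, 0, 0]
    - [0, 0, 0]

```text
t: 1.35
tcp_pos: [0.4601, 0.046, 0.2104]
tool_rot: [0.191, 0.982, -0.0, 0.0]
force: [0.4, -0.2, 0.1]
finger_gap: -0.001
gripper_force: 0.0
```

Request:
apply_moves:
  claw: [-1, -1, -1, -1, -1]
  travel:
    - [-0.033, -0.033, 0.01]
    - [-0.066, -0.065, 0.03]
    - [-0.066, -0.065, 0.05]
    - [-0.066, -0.065, 0.06]
    - [-0.066, -0.065, 0.06]
  turn:
    - [0, 0, -0.035]
    - [0, 0, -0.07]
    - [0, 0, -0.105]
    - [0, 0, -0.122]
    - [0, 0, -0.122]

```text
t: 1.77
tcp_pos: [0.4874, -0.0201, 0.1604]
tool_rot: [0.001, 1.0, 0.001, -0.003]
force: [-0.4, 0.9, -0.3]
finger_gap: 0.001
gripper_force: 0.0
```

Run:
```python
from station import manip
import cv2,numpy as np
s=manip.sense();print(s['tcp_pos'],s['force'])
a=manip.snapshot('wrist')['pixels'];b=manip.snapshot('scene')['pixels'][150:330,190:430]
b=cv2.resize(b,(400,300));a=cv2.resize(a,(400,300),interpolation=cv2.INTER_AREA)
cv2.imwrite('pics/c1.png',np.hstack([a,b])[:,:,::-1])
```

```text
[ 0.48737081 -0.02005754  0.16038252] [-0.37657836  0.86118011 -0.27102957]
```

View pics/c1.png

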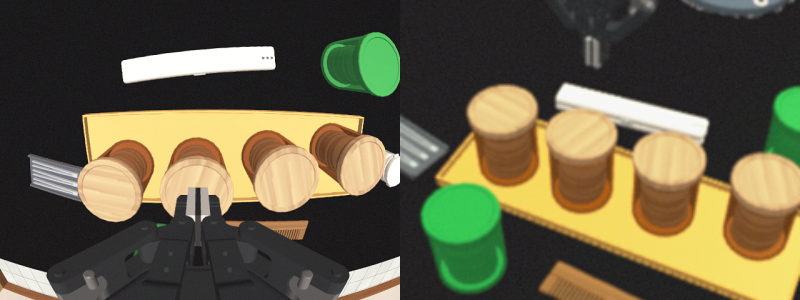

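The wrist half shows the shut fingers at (196,200), lined up sideways with the second lid (196,178). That is the lid both depth views put about 3.4 mm high. I'll lower the fingers onto its robot-side lip.

Request:
apply_moves:
  claw: [-1, -1, -1, -1, -1]
  travel:
    - [0, 0, 0.02]
    - [0, 0, 0.04]
    - [0, 0, 0.055]
    - [0, 0, 0.06]
    - [0, 0, 0.06]
  turn:
    - [0, 0, 0]
    - [0, 0, 0]
    - [0, 0, 0]
    - [0, 0, 0]
    - [0, 0, 0]

```text
t: 2.28
tcp_pos: [0.4887, -0.019, 0.1144]
tool_rot: [0.0, 1.0, 0.0, -0.0]
force: [-1.1, -0.1, 0.4]
finger_gap: 0.002
gripper_force: 0.0
```

Request:
apply_moves:
  claw: [-1, -1, -1, -1, -1]
  travel:
    - [0, 0, 0.002]
    - [0, 0, 0.004]
    - [0, 0, 0.006]
    - [0, 0, 0.0075]
    - [0, 0, 0.0075]
  turn:
    - [0, 0, 0]
    - [0, 0, 0]
    - [0, 0, 0]
    - [0, 0, 0]
    - [0, 0, 0]

```text
t: 2.7
tcp_pos: [0.4891, -0.0196, 0.1087]
tool_rot: [0.0, 1.0, -0.0, 0.0]
force: [-0.1, -0.7, 0.2]
finger_gap: 0.001
gripper_force: 0.0
```

Request:
apply_moves:
  claw: [-1, -1, -1, -1]
  travel:
    - [0, 0, 0.001]
    - [0, 0, 0.0025]
    - [0, 0, 0.0025]
    - [0, 0, 0.0025]
  turn:
    - [0, 0, 0]
    - [0, 0, 0]
    - [0, 0, 0]
    - [0, 0, 0]

```text
t: 3.03
tcp_pos: [0.489, -0.0196, 0.1065]
tool_rot: [0.0, 1.0, 0.0, -0.0]
force: [0.3, -0.1, -0.8]
finger_gap: 0.004
gripper_force: 0.0
```

Request:
apply_moves:
  claw: [-1, -1, -1, -1]
  travel:
    - [0, 0, 0.001]
    - [0, 0, 0.0015]
    - [0, 0, 0.0015]
    - [0, 0, 0.0015]
  turn:
    - [0, 0, 0]
    - [0, 0, 0]
    - [0, 0, 0]
    - [0, 0, 0]

```text
t: 3.37
tcp_pos: [0.489, -0.0195, 0.1053]
tool_rot: [0.0, 1.0, 0.0, -0.0]
force: [0.2, -0.6, 0.8]
finger_gap: -0.002
gripper_force: 0.0
```

Request:
apply_moves:
  claw: [-1, -1, -1, -1]
  travel:
    - [0, 0, 0.001]
    - [0, 0, 0.0015]
    - [0, 0, 0.0015]
    - [0, 0, 0.0015]
  turn:
    - [0, 0, 0]
    - [0, 0, 0]
    - [0, 0, 0]
    - [0, 0, 0]

```text
t: 3.7
tcp_pos: [0.489, -0.0195, 0.1041]
tool_rot: [0.0, 1.0, 0.0, -0.0]
force: [-0.1, 0.5, 0.0]
finger_gap: -0.001
gripper_force: 0.0
```

Run:
```python
from h import *
from station import manip
s=manip.sense();print(s['tcp_pos'],s['force'],s['ft_torque'])
b=[]
for n in('scene','top'):
    d=manip.snapshot(n);P=pts(d);b.append(d['pixels'])
    for c in [(.526,-.0205),(.527,-.121)]:
        for dx in(-.02,-.01,0,.01,.02):
            q=P[(np.hypot(P[...,0]-c[0]-dx,P[...,1]-c[1])<.007)&(P[...,2]>.09)&(P[...,2]<.112)];print(n,c,dx,len(q),q[:,2].mean().round(4))
c=cv2.resize(b[0][190:290,240:380],(700,500));cv2.imwrite('pics/c2.png',c[:,:,::-1])
```

```text
[ 0.48899601 -0.0195482   0.10407324] [-0.1234492   0.5099645   0.02493337] [ 0.00629369 -0.0356148  -0.01728443]
scene (0.526, -0.0205) -0.02 30 0.1019
scene (0.526, -0.0205) -0.01 30 0.1018
scene (0.526, -0.0205) 0 32 0.1016
scene (0.526, -0.0205) 0.01 32 0.1016
scene (0.526, -0.0205) 0.02 33 0.1017
scene (0.527, -0.121) -0.02 32 0.0981
scene (0.527, -0.121) -0.01 31 0.0984
scene (0.527, -0.121) 0 29 0.0982
scene (0.527, -0.121) 0.01 29 0.0982
scene (0.527, -0.121) 0.02 32 0.0982
top (0.526, -0.0205) -0.02 0 nan
top (0.526, -0.0205) -0.01 0 nan
top (0.526, -0.0205) 0 0 nan
top (0.526, -0.0205) 0.01 0 nan
top (0.526, -0.0205) 0.02 0 nan
top (0.527, -0.121) -0.02 15 0.0993
top (0.527, -0.121) -0.01 5 0.0995
top (0.527, -0.121) 0 0 nan
top (0.527, -0.121) 0.01 0 nan
top (0.527, -0.121) 0.02 0 nan<stdin>:9: RuntimeWarning: Mean of empty slice.
  ret = ret.dtype.type(ret / rcount)
```

View pics/c2.png

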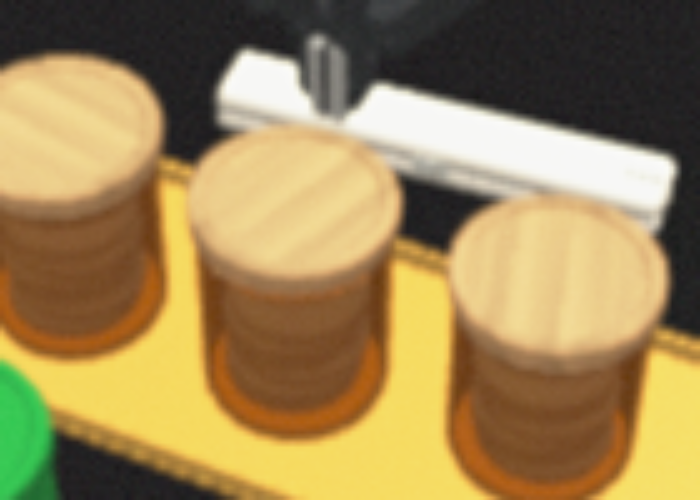

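The crop shows the fingertip at (325,115), just at the robot-side rim of the middle lid. The lid is still level and there is no force yet. I'll check where the tip really is.

Run:
```python
from h import *
from station import manip
d=manip.snapshot('scene');P=pts(d);K,R,t=d['intrinsics'],d['R'],d['t']
pr=lambda X:(lambda c:((K@c)[:2]/c[2]*1).round(1))(R@np.array(X)+t)
for X in [(.489,-.0195,.104),(.478,-.0195,.104),(.5,-.0195,.104),(.485,-.0205,.1065),(.485,-.0205,.103)]: print(X,pr(X))
print('crop tip px',240+330/5,190+115/5)
q=P[196:216,298:312]
hs=cv2.cvtColor(d['pixels'],cv2.COLOR_RGB2HSV)[196:216,298:312]
for v in range(0,20,2): print(196+v,[(u+298,*q[v,u].round(3),hs[v,u,1]) for u in (3,6,9)])
```

```text
(0.489, -0.0195, 0.104) [305.6 218.6]
(0.478, -0.0195, 0.104) [308. 215.]
(0.5, -0.0195, 0.104) [303.  222.3]
(0.485, -0.0205, 0.1065) [306.  216.2]
(0.485, -0.0205, 0.103) [306.  217.5]
crop tip px 306.0 213.0
196 [(301, np.float64(0.502), np.float64(-0.022), np.float64(0.171), np.uint8(10)), (304, np.float64(0.497), np.float64(-0.019), np.float64(0.168), np.uint8(17)), (307, np.float64(0.499), np.float64(-0.012), np.float64(0.173), np.uint8(6))]
198 [(301, np.float64(0.497), np.float64(-0.025), np.float64(0.161), np.uint8(13)), (304, np.float64(0.495), np.float64(-0.02), np.float64(0.161), np.uint8(18)), (307, np.float64(0.502), np.float64(-0.01), np.float64(0.171), np.uint8(8))]
200 [(301, np.float64(0.493), np.float64(-0.027), np.float64(0.152), np.uint8(13)), (304, np.float64(0.497), np.float64(-0.019), np.float64(0.158), np.uint8(14)), (307, np.float64(0.499), np.float64(-0.012), np.float64(0.163), np.uint8(20))]
202 [(301, np.float64(0.493), np.float64(-0.027), np.float64(0.147), np.uint8(11)), (304, np.float64(0.5), np.float64(-0.017), np.float64(0.157), np.uint8(9)), (307, n
[... 817 characters left out ...]
4(0.393), np.float64(-0.077), np.float64(0.022), np.uint8(11)), (304, np.float64(0.499), np.float64(-0.018), np.float64(0.136), np.uint8(14)), (307, np.float64(0.498), np.float64(-0.012), np.float64(0.137), np.uint8(17))]
212 [(301, np.float64(0.398), np.float64(-0.075), np.float64(0.02), np.uint8(10)), (304, np.float64(0.499), np.float64(-0.018), np.float64(0.13), np.uint8(23)), (307, np.float64(0.498), np.float64(-0.012), np.float64(0.132), np.uint8(18))]
214 [(301, np.float64(0.404), np.float64(-0.071), np.float64(0.021), np.uint8(42)), (304, np.float64(0.4), np.float64(-0.066), np.float64(0.02), np.uint8(31)), (307, np.float64(0.498), np.float64(-0.012), np.float64(0.127), np.uint8(33))]
```

The scene depth puts the true shut fingertip about 20 mm above the reported TCP. I'll keep lowering slowly and watch the force.

Request:
apply_moves:
  claw: [-1, -1, -1, -1, -1]
  travel:
    - [0, 0, 0.003]
    - [0, 0, 0.006]
    - [0, 0, 0.009]
    - [0, 0, 0.012]
    - [0, 0, 0.012]
  turn:
    - [0, 0, 0]
    - [0, 0, 0]
    - [0, 0, 0]
    - [0, 0, 0]
    - [0, 0, 0]

```text
t: 4.27
tcp_pos: [0.4886, -0.0195, 0.0939]
tool_rot: [0.0, 1.0, 0.0, -0.001]
force: [0.2, -0.5, 0.6]
finger_gap: -0.001
gripper_force: 0.0
```

```bash
cat > look.py <<'E'
from h import *
from station import manip
import sys
s=manip.sense();print(s['t'],s['tcp_pos'].round(4),s['force'].round(2),s['ft_torque'].round(3))
d=manip.snapshot('scene');P=pts(d)
hs=cv2.cvtColor(d['pixels'],cv2.COLOR_RGB2HSV)
for c in [(.5255,-.02),(.527,-.121),(.513,.081)]:
    m=(np.hypot(P[...,0]-c[0],P[...,1]-c[1])<.028)&(P[...,2]>.085)&(P[...,2]<.112)&(hs[...,1]>60)
    q=P[m];A=np.c_[q[:,:2]-c,np.ones(len(q))];f=np.linalg.lstsq(A,q[:,2],rcond=None)[0];print(c,len(q),'slopes',f[:2].round(3),'z',f[2].round(4))
t=s['tcp_pos'];m=(abs(P[...,0]-t[0])<.02)&(abs(P[...,1]-t[1])<.02)&(hs[...,1]<45)&(P[...,2]>.08);print('finger low z',np.percentile(P[m][:,2],[0,3,10]).round(4), 'x',np.percentile(P[m][:,0],[5,50,95]).round(4),'y',np.percentile(P[m][:,1],[5,50,95]).round(4))
E
python3 look.py
```

```text
4.2667 [ 0.4886 -0.0195  0.0939] [ 0.21 -0.48  0.55] [-0.012 -0.022 -0.007]
(0.5255, -0.02) 501 slopes [-0.002 -0.002] z 0.1016
(0.527, -0.121) 459 slopes [ 0.001 -0.001] z 0.0984
(0.513, 0.081) 539 slopes [0.003 0.003] z 0.0985
finger low z [0.1152 0.1274 0.1406] x [0.4823 0.4987 0.5072] y [-0.0366 -0.0191 -0.0011]
```

Request:
apply_moves:
  claw: [-1, -1, -1, -1, -1]
  travel:
    - [0, 0, 0.002]
    - [0, 0, 0.004]
    - [0, 0, 0.006]
    - [0, 0, 0.0075]
    - [0, 0, 0.0075]
  turn:
    - [0, 0, 0]
    - [0, 0, 0]
    - [0, 0, 0]
    - [0, 0, 0]
    - [0, 0, 0]

```text
t: 4.73
tcp_pos: [0.4889, -0.0195, 0.0883]
tool_rot: [0.0, 1.0, 0.0, -0.0]
force: [0.4, 0.1, -0.2]
finger_gap: 0.005
gripper_force: 0.0
```

Request:
apply_moves:
  claw: [-1, -1, -1, -1]
  travel:
    - [0, 0, 0.0015]
    - [0, 0, 0.0025]
    - [0, 0, 0.0025]
    - [0, 0, 0.0025]
  turn:
    - [0, 0, 0]
    - [0, 0, 0]
    - [0, 0, 0]
    - [0, 0, 0]

```text
t: 5.07
tcp_pos: [0.489, -0.0196, 0.0865]
tool_rot: [0.0, 1.0, 0.0, -0.0]
force: [-0.6, 0.4, -0.8]
finger_gap: -0.005
gripper_force: 0.0
```

```bash
python3 look.py
```

```text
5.0667 [ 0.489  -0.0196  0.0865] [-0.56  0.42 -0.79] [ 0.016 -0.016 -0.031]
(0.5255, -0.02) 498 slopes [ 0.004 -0.002] z 0.1016
(0.527, -0.121) 454 slopes [-0.001  0.003] z 0.0983
(0.513, 0.081) 548 slopes [-0.001  0.004] z 0.0985
finger low z [0.111  0.122  0.1341] x [0.4816 0.4993 0.5074] y [-0.0363 -0.019  -0.0013]
```

Request:
apply_moves:
  claw: [-1, -1, -1, -1]
  travel:
    - [0, 0, 0.0015]
    - [0, 0, 0.0025]
    - [0, 0, 0.0025]
    - [0, 0, 0.0025]
  turn:
    - [0, 0, 0]
    - [0, 0, 0]
    - [0, 0, 0]
    - [0, 0, 0]

```text
t: 5.45
tcp_pos: [0.489, -0.0195, 0.0845]
tool_rot: [0.0, 1.0, -0.0, -0.0]
force: [0.3, -0.7, 0.3]
finger_gap: -0.002
gripper_force: 0.2
```

Request:
apply_moves:
  claw: [-1, -1, -1, -1]
  travel:
    - [0, 0, 0.0015]
    - [0, 0, 0.0025]
    - [0, 0, 0.0025]
    - [0, 0, 0.0025]
  turn:
    - [0, 0, 0]
    - [0, 0, 0]
    - [0, 0, 0]
    - [0, 0, 0]

```text
t: 5.78
tcp_pos: [0.4888, -0.0195, 0.0824]
tool_rot: [0.0, 1.0, 0.0, -0.0]
force: [-0.8, -0.5, 0.6]
finger_gap: 0.001
gripper_force: 0.5
```

```bash
python3 look.py
```

```text
5.7833 [ 0.4888 -0.0195  0.0824] [-0.82 -0.54  0.62] [-0.041  0.137  0.006]
(0.5255, -0.02) 453 slopes [ 0.082 -0.006] z 0.102
(0.527, -0.121) 461 slopes [-0.009 -0.   ] z 0.0984
(0.513, 0.081) 544 slopes [-0.002  0.001] z 0.0985
finger low z [0.1111 0.1184 0.1318] x [0.482  0.499  0.5073] y [-0.0366 -0.0188 -0.001 ]
```

It rocks: the fitted plane shows 0.08 rad of tilt while its neighbours stay level. I'll hold briefly and then lift off.

Request:
apply_moves:
  claw: [-1, -1, -1, -1]
  travel:
    - [0, 0, 0.0005]
    - [0, 0, 0.0005]
    - [0, 0, 0.0005]
    - [0, 0, 0.0005]
  turn:
    - [0, 0, 0]
    - [0, 0, 0]
    - [0, 0, 0]
    - [0, 0, 0]

```text
t: 6.17
tcp_pos: [0.4889, -0.0195, 0.0821]
tool_rot: [0.0, 1.0, 0.0, -0.0]
force: [-1.3, 0.3, 1.3]
finger_gap: -0.001
gripper_force: 0.7
```

Request:
apply_moves:
  claw: [-1, -1, -1, -1, -1]
  travel:
    - [0, 0, -0.003]
    - [0, 0, -0.008]
    - [0, 0, -0.015]
    - [0, 0, -0.015]
    - [0, 0, -0.015]
  turn:
    - [0, 0, 0]
    - [0, 0, 0]
    - [0, 0, 0]
    - [0, 0, 0]
    - [0, 0, 0]

```text
t: 6.58
tcp_pos: [0.4896, -0.0197, 0.0947]
tool_rot: [0.0, 1.0, -0.0, 0.001]
force: [0.6, 0.5, -0.8]
finger_gap: -0.003
gripper_force: 0.0
```

```bash
python3 look.py
```

```text
6.5833 [ 0.4896 -0.0197  0.0947] [ 0.58  0.46 -0.79] [-0.012  0.024  0.015]
(0.5255, -0.02) 498 slopes [ 0.    -0.005] z 0.1016
(0.527, -0.121) 456 slopes [-0.001 -0.002] z 0.0982
(0.513, 0.081) 535 slopes [-0.     0.005] z 0.0986
finger low z [0.1205 0.1285 0.1413] x [0.4827 0.4997 0.5081] y [-0.0363 -0.0192 -0.0014]
```

Request:
apply_moves:
  claw: [-1, -1, -1, -1, -1]
  travel:
    - [-0.012, 0, 0]
    - [-0.03, 0, 0]
    - [-0.045, 0, 0]
    - [-0.045, 0, 0.006]
    - [-0.045, 0, 0.012]
  turn:
    - [0, 0, 0]
    - [0, 0, 0]
    - [0, 0, 0]
    - [0, 0, 0]
    - [0, 0, 0]

```text
t: 7.05
tcp_pos: [0.5259, -0.0197, 0.0841]
tool_rot: [0.0, 1.0, -0.0, 0.0]
force: [0.2, -0.3, -0.2]
finger_gap: 0.003
gripper_force: 0.0
```

Request:
apply_moves:
  claw: [-1, -1, -1, -1, -1]
  travel:
    - [0, 0, 0.0015]
    - [0, 0, 0.003]
    - [0, 0, 0.0045]
    - [0, 0, 0.0055]
    - [0, 0, 0.0055]
  turn:
    - [0, 0, 0]
    - [0, 0, 0]
    - [0, 0, 0]
    - [0, 0, 0]
    - [0, 0, 0]

```text
t: 7.47
tcp_pos: [0.5235, -0.0192, 0.0808]
tool_rot: [0.0, 1.0, 0.0, -0.001]
force: [-1.9, 0.6, 7.1]
finger_gap: -0.0
gripper_force: 3.8
```

Request:
apply_moves:
  claw: [-1, -1, -1, -1]
  travel:
    - [0, 0, 0.001]
    - [0, 0, 0.002]
    - [0, 0, 0.003]
    - [0, 0, 0.003]
  turn:
    - [0, 0, 0]
    - [0, 0, 0]
    - [0, 0, 0]
    - [0, 0, 0]

```text
t: 7.8
tcp_pos: [0.5235, -0.0192, 0.0788]
tool_rot: [0.0, 1.0, 0.0, -0.001]
force: [-3.2, 0.1, 10.7]
finger_gap: -0.004
gripper_force: 5.1
```

Request:
apply_moves:
  claw: [-1, -1, -1, -1]
  travel:
    - [0, 0, 0.001]
    - [0, 0, 0.002]
    - [0, 0, 0.002]
    - [0, 0, 0.002]
  turn:
    - [0, 0, 0]
    - [0, 0, 0]
    - [0, 0, 0]
    - [0, 0, 0]

```text
t: 8.13
tcp_pos: [0.5235, -0.0192, 0.078]
tool_rot: [0.0, 1.0, 0.0, -0.001]
force: [-5.6, 0.8, 15.9]
finger_gap: -0.002
gripper_force: 8.3
```

Request:
apply_moves:
  claw: [-1, -1, -1, -1]
  travel:
    - [0, 0, 0.001]
    - [0, 0, 0.002]
    - [0, 0, 0.003]
    - [0, 0, 0.003]
  turn:
    - [0, 0, 0]
    - [0, 0, 0]
    - [0, 0, 0]
    - [0, 0, 0]

```text
t: 8.47
tcp_pos: [0.5236, -0.0192, 0.0778]
tool_rot: [0.0, 1.0, -0.0, -0.0]
force: [-7.8, 1.9, 33.0]
finger_gap: -0.004
gripper_force: 16.4
```

```bash
python3 look.py
```

```text
8.4667 [ 0.5236 -0.0192  0.0778] [-7.79  1.88 32.97] [ 0.283  1.448 -0.022]
(0.5255, -0.02) 349 slopes [-0.01  0.01] z 0.0989
(0.527, -0.121) 457 slopes [-0.     0.005] z 0.0983
(0.513, 0.081) 538 slopes [0.001 0.001] z 0.0986
finger low z [0.1042 0.1156 0.1315] x [0.5167 0.534  0.5424] y [-0.0364 -0.0184 -0.0006]
```

The lid now stands solid at 33 N, level with its neighbours. I'll lift straight off.

Request:
apply_moves:
  claw: [-1, -1, -1, -1, -1]
  travel:
    - [0, 0, -0.006]
    - [0, 0, -0.02]
    - [0, 0, -0.05]
    - [0, 0, -0.1]
    - [0, 0, -0.12]
  turn:
    - [0, 0, 0]
    - [0, 0, 0]
    - [0, 0, 0]
    - [0, 0, 0]
    - [0, 0, 0]

```text
t: 8.93
tcp_pos: [0.5261, -0.0199, 0.1731]
tool_rot: [0.0, 1.0, -0.001, 0.002]
force: [0.2, -0.2, 0.7]
finger_gap: -0.0
gripper_force: 0.0
```

Request:
apply_moves:
  claw: [-1, -1, -1]
  travel:
    - [0, 0, 0]
    - [0, 0, 0]
    - [0, 0, 0]
  turn:
    - [0, 0, 0]
    - [0, 0, 0]
    - [0, 0, 0]

```text
t: 9.18
tcp_pos: [0.5237, -0.0193, 0.1688]
tool_rot: [0.0, 1.0, 0.0, -0.001]
force: [-0.2, 0.1, -0.5]
finger_gap: 0.004
gripper_force: 0.0
```

```bash
python3 look.py
python3 - <<'E'
from station import manip
import cv2
cv2.imwrite('pics/end.png',manip.snapshot('scene')['pixels'][:,:,::-1])
E
```

```text
9.1833 [ 0.5237 -0.0193  0.1688] [-0.25  0.1  -0.53] [0.018 0.025 0.026]
(0.5255, -0.02) 501 slopes [0.004 0.001] z 0.0983
(0.527, -0.121) 456 slopes [-0.006 -0.002] z 0.0982
(0.513, 0.081) 543 slopes [ 0.005 -0.003] z 0.0985
finger low z [0.1907 0.199  0.2097] x [0.5225 0.534  0.5422] y [-0.0344 -0.0176 -0.0009]
```

View pics/end.png

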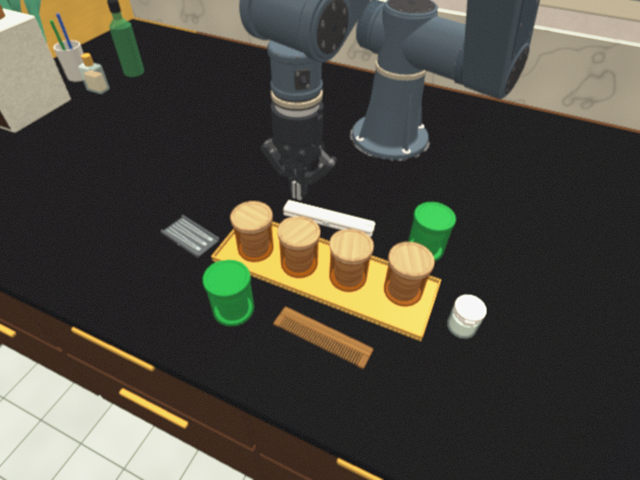

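The picture shows all four lids level at the same height, with the pressed one at (298,232). Everything else is where it was, and the gripper is clear at (297,190).

```bash
python3 -c "
from station import manip
print(manip.sign_off())"
```

```text
the job is handed in; nothing more can be done
None
```

The unseated lid was the second from the tray's -y end: it rocked about 0.08 rad under an edge press, then I pressed it home at its middle (33 N, now level with its neighbours), and the job is handed in; I pressed only that lid, since both depth views already showed it about 3.4 mm high.

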